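# Hold the wet cell in the checking beam

### The job

Turn the knurled collar on top of the lamp housing until its pointer clicks in at number 4, and let go of it. Then take the taller of the two glass cells out of the rack, gripping it only by its two frosted end faces and never touching its clear windows, and hold it upright and still, in mid-air, centred in the light path between the lamp barrel and the receiver barrel with the windows squarely facing the two barrels. Do not knock the cell against the light bench, leave the low cell, the bottle and the lens case alone, and finish while still holding the cell there.

Things in the scene. Friction and masses are not known exactly. Their poses are not given: they have to be found in the camera images.
- collar (a joint): Angle (rad) of the knurled collar on the lamp housing, growing counter-clockwise from above: 0 = pointer at number 1, then 0.4 rad per number (4 is at 1.2, 6 at 2.0). Each number is a click stop: when let go, a spring pulls the collar to the nearest number. Turning takes about 0.2 N m. Stops just beyond 1 and 6. Starts at 1, 2 or 3.
- collar_grip (a point): Collar: upright aluminium cylinder, 40 mm diameter, 42 mm high, on the lamp housing's flat top (130 mm above the table), free all round. Site on its axis, 24 mm above the housing top: pinch here. A 50 mm flange at its foot (lowest 5 mm) carries a dark pointer; numbers 1 (-y end) to 6 (+y end) are printed round its +x side. The point's x axis is 1.0 rad counter-clockwise of the pointer.
- beam_mid (a point): Middle of the light path, in the air 100 mm above the table. Its y axis is the beam, towards the lamp; x level across it; z up. Two dark barrels (42 mm diameter) face each other, each 50 mm from this point along y. Below is only the base plate, top 18 mm above the table. Both housings are 130 mm high; the collar's axis is 140 mm along +y. Fixed; placed and turned anew each episode.
- bench: Light bench, warm white, fixed. Origin on the table right below the middle of the light path, same axes. Base plate 100 mm (x) by 330 mm (y -130 to 200) by 18 mm; lamp housing with the collar at y 90 to 190, x -40 to 56; receiver housing at y -121 to -76, x -35 to 35.
- cell_center (a point): Centre (half-way up) of the taller cell, upright, 24 mm (x) by 40 mm (y) by 56 mm high, 70 to 100 g. The two 40 mm wide faces, along +x and -x, are the clear windows. The two 24 mm wide end faces, at y = -20 and +20 mm, are frosted, whitish: grip there, closing along y. It stands 12 mm deep in a rack pocket; underside 13 mm, top 69 mm above the table.
- cell: The whole taller cell, with origin at the centre of its underside (28 mm below its centre), same axes.
- cell_windows: The two clear windows of the taller cell (both faces across its x); same origin and axes as the cell. The fingers must not touch them.
- rack: Grey rack block 140 x 84 x 25 mm (x, y, z), fixed, origin at the centre of its underside. Two pockets, 32 mm either side of the origin along its x, 12 mm deep, 27 x 43 mm for the 24 x 40 mm cells, which stand with their x along the rack's x. Which cell is in which pocket changes.
- low_cell_center (a point): Centre of the low cell: same footprint as the taller one but only 32 mm high, in the rack's other pocket. Leave it alone.
- bottle: White closed bottle, 52 mm diameter, 120 mm high, standing loose on the table. Origin at the centre of its underside. Leave it alone.
- lens_case: Small white contact lens case with two round lids, 34 x 66 x 20 mm, lying loose on the table. Origin at the centre of its underside. Leave it alone.
Not all that is in view belongs to the job. Of the things that look like the rack, take the one that is farthest from the robot's base at the start. What is shaped like the cell but blue or yellow is not meant.

How it is judged:
By the outcome, as a careful person would: the job done as asked, in the order asked, and still so for the second after the job is handed in, while the arm keeps its last pose, push and grip.
It also fails if it takes over 48 s, if anything falls off the work surface, if the arm or the gripper's body presses on something with over 40 N, if the wrist force passes 120 N, or if a joint passes its speed limit or range.

### The arm

A 6-joint arm with a two-finger parallel gripper is mounted at the origin on the work surface. World frame = base frame: x ahead of the robot, y to its left, z up, the work surface at z = 0. Lengths are in m, angles in rad, forces in N, time in s.
With the tool pointing down it reaches from about 0.375 to 0.9 m from the base axis. Payload 3.1 kg.
Tool frame: the origin (TCP) lies at the very end of the fingers, on their centre line; the grasp point (between the pads) lies 19 mm behind it; y points along the fingers, x is the direction in which the jaws open and shut, and the axes are right-handed (so a half turn about y gives the same grasp; the last joint's range is limited). The gripper opens to 87 mm and grips with 3 to 60 N. Pads are 19 mm wide; open, the fingers measure 117 mm over their backs; the gripper's body (75 mm by 190 mm) begins 51 mm behind the grasp point.
Start: joints at [-1.468, 0.527, 1.433, -0, 1.181, -0.178], TCP at [0.173, -0.6, 0.2] pointing down, gripper open.
Joint ranges: [-3.08, 3.08], [-0.75, 2.2], [0.22, 2.44], [-1.43, 4.57], [0, 2.65], [-2.85, 2.85]. Speed limits (rad/s): [2.79, 2.79, 3.14, 3.14, 3.14, 3.14].

### API

Orientations are given as a unit quaternion [x, y, z, w].
In Python, from rig import robot gives the robot as it stands.
- The arm moves only by the shell command python3 -m creep 'ROWS' [FORCE]. ROWS is JSON, a list of rows, each a list of 3 entries, a list of its own where there are three numbers: the shift along the tool's x, y, z in mm, then the turn about the tool's y in rad, then the opening, from 0 (shut) to 1 (fully open). A call has 1 to 8 rows; each row shifts and turns the commanded pose from where the row before left it, along the tool's axes as they then stand; what a row does not reach is not made up. A row lasts 1/10 s, in which the tool goes at most 50 mm and 8.59 degrees, less where a joint would pass 70% of its speed; a pose out of reach is approached as far as the arm can. A call with a gripper value outside its range is refused whole. The fingers move at their own pace and stop on an object; FORCE is the grip in N (left out, the last holds). Time passes only in rows, so rows that do not move let the fingers close. It gives the time, the measured TCP pose, the force and the opening at its end, in the units of the state.
- robot.get_obs(): the state, without advancing time (a new reading comes with each control period).
- robot.camera(name): name is "scene" or "side" or "wrist"; returns a dict with "pixels" (384x512x3 uint8, red, green, blue), "fx", "fy", "cx", "cy" (pixels), "position" and "rotation" of the camera in the world. Camera axes: x right, y up, looking along -z (the intrinsics and any distortion apply to the point x, -y, -z); pixel columns grow to the right and rows downward; lengths in m; the calibration is good to about 2 mm. A picture is of the moment at which its call begins. There is no depth.
- robot.hand_in(): hands the job in, once; it reports no verdict.
The state is a dict: "time": time; "q": joint angles; "joint_velocities": joint speeds; "joint_torque": joint torques, N m; "position": TCP position; "tool_rot": TCP orientation; "ft_force": force on the tool from outside, world axes, zero at the start; "moment": the same for the moment, N m; "grip_width": finger opening in m.
Only numpy, scipy, OpenCV 4.12 (cv2) and the standard library are available. Lean on these libraries where they do the work, as an engineer would, in place of code of your own. Each camera call takes 0.05 s, during which the arm holds its last target.

## Working session

There is one attempt and no reset: what is moved stays moved. The work goes in short steps, Python scripts to look and compute and a shell command to move; the robot and the scene stay as the last step left them, time stands still between calls to the robot, and variables do not carry over. Pictures are saved under pics/ and viewed, and the job is handed in when it is done.

```bash
ls; mkdir -p pics; cat > h.py <<'E'
from rig import robot
import cv2,numpy as np,pickle,sys
def snap(n,tag):
    c=robot.camera(n); cv2.imwrite(f'pics/{tag}.png',c['pixels'][:,:,::-1]); pickle.dump(c,open(f'pics/{tag}.pkl','wb')); return c
def load(tag): return pickle.load(open(f'pics/{tag}.pkl','rb'))
def crop(tag,u0,v0,u1,v1,s):
    im=cv2.imread(f'pics/{tag}.png')[v0:v1,u0:u1]; cv2.imwrite(f'pics/{tag}_c{u0}_{v0}.png',cv2.resize(im,None,fx=s,fy=s,interpolation=cv2.INTER_CUBIC))
def ray(c,u,v):
    d=np.array([(u-c['cx'])/c['fx'],-(v-c['cy'])/c['fy'],-1.]); return np.array(c['position']),np.array(c['rotation'])@d
def onz(c,u,v,z):
    p,d=ray(c,u,v); return p+d*(z-p[2])/d[2]
def proj(c,P):
    q=np.array(c['rotation']).T@(np.array(P)-c['position']); return c['cx']+c['fx']*q[0]/-q[2], c['cy']-c['fy']*q[1]/-q[2]
E
python3 - <<'E'
from h import *
for n in ('scene','side','wrist'):
    c=snap(n,n+'0'); print(n,{k:np.round(v,4).tolist() for k,v in c.items() if k!='pixels'})
print(robot.get_obs())
E
```

```text
pics
scene {'fx': 437.6241, 'fy': 437.6241, 'cx': 255.8825, 'cy': 199.0694, 'position': [1.0094, -0.8903, 1.0611], 'rotation': [0.3836, 0.104, 0.2373, 0.8864]}
side {'fx': 457.2896, 'fy': 457.2896, 'cx': 254.6215, 'cy': 188.3116, 'position': [-0.1503, 0.6382, 0.9627], 'rotation': [-0.1506, 0.3674, 0.8426, -0.364]}
wrist {'fx': 310.069, 'fy': 310.069, 'cx': 262.1274, 'cy': 185.082, 'position': [0.2459, -0.579, 0.3825], 'rotation': [-0.1109, 0.0836, -0.5949, 0.7917]}
{'time': 0.15, 'q': array([-1.46848581e+00,  5.28239151e-01,  1.43361925e+00, -8.05939493e-06,
        1.18141704e+00, -1.78499783e-01]), 'joint_velocities': array([ 1.71472194e-03, -4.42283419e-03, -3.76781313e-03,  8.05018723e-05,
        4.97963761e-04,  9.34185526e-04]), 'joint_torque': array([ 1.33670223e-04, -4.40432882e+01, -1.76841885e+01,  6.33608527e-02,
        5.53057529e-02, -9.64895662e-05]), 'position': array([ 0.17317177, -0.5998961 ,  0.19970117]), 'tool_rot': array([-0.56461767,  0.42551283, -0.42470023,  0.56548691]), 'ft_force': array([ 0.77580293,  0.64206165, -0.26637425]), 'moment': array([-0.03196397,  0.00641889,  0.00620011]), 'grip_width': 0.08717813114083596}
```

```bash
sed -i "s/c=robot.camera(n);/c=robot.camera(n); c['rotation']=R.from_quat(c['rotation']).as_matrix();/; 1i from scipy.spatial.transform import Rotation as R" h.py
python3 - <<'E'
from h import *
for n in ('scene0','side0','wrist0'):
    c=load(n); c['rotation']=R.from_quat(c['rotation']).as_matrix(); pickle.dump(c,open(f'pics/{n}.pkl','wb'))
print(R.from_quat(robot.get_obs()['tool_rot']).as_matrix().round(3))
E
```

```text
[[ 0.277 -0.     0.961]
 [-0.961  0.002  0.277]
 [-0.002 -1.     0.   ]]
```

View pics/scene0.png

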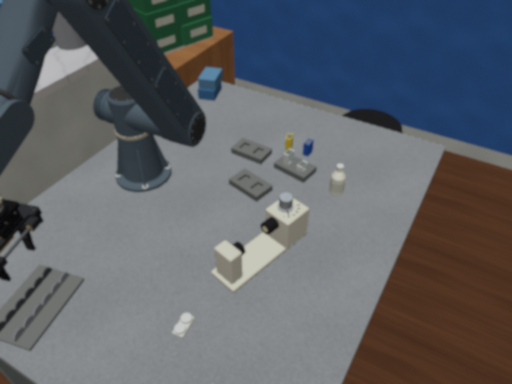

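View pics/side0.png

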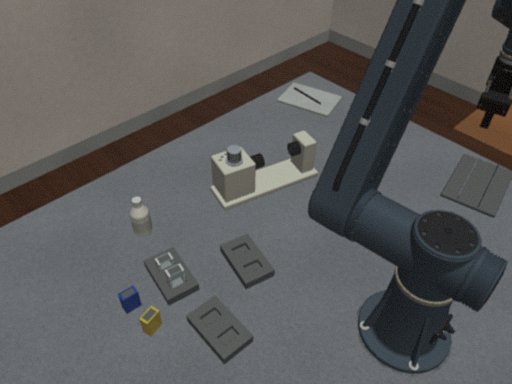

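View pics/wrist0.png

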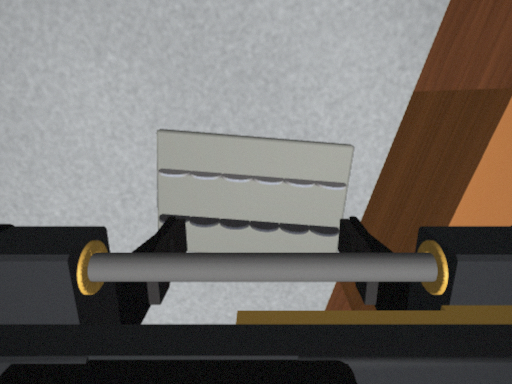

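```bash
python3 - <<'E'
from h import *
crop('scene0',190,110,370,300,4.2); crop('side0',110,110,340,360,2.4)
crop('side0',140,240,210,310,8); crop('scene0',255,180,325,250,8)
s=load('scene0');d=load('side0')
for t,c,pts in (('scene',s,[(252,150),(250,184),(295,166)]),('side',d,[(171,274),(247,260),(219,327)])):
    for p in pts:
        w=onz(c,*p,.025); print(t,p,w.round(3),np.hypot(*w[:2]).round(3))
E
```

```text
scene (252, 150) [0.3   0.302 0.025] 0.425
scene (250, 184) [0.396 0.123 0.025] 0.415
scene (295, 166) [0.491 0.296 0.025] 0.573
side (171, 274) [0.479 0.308 0.025] 0.57
side (247, 260) [0.382 0.14  0.025] 0.407
side (219, 327) [0.287 0.316 0.025] 0.426
```

View pics/scene0_c190_110.png

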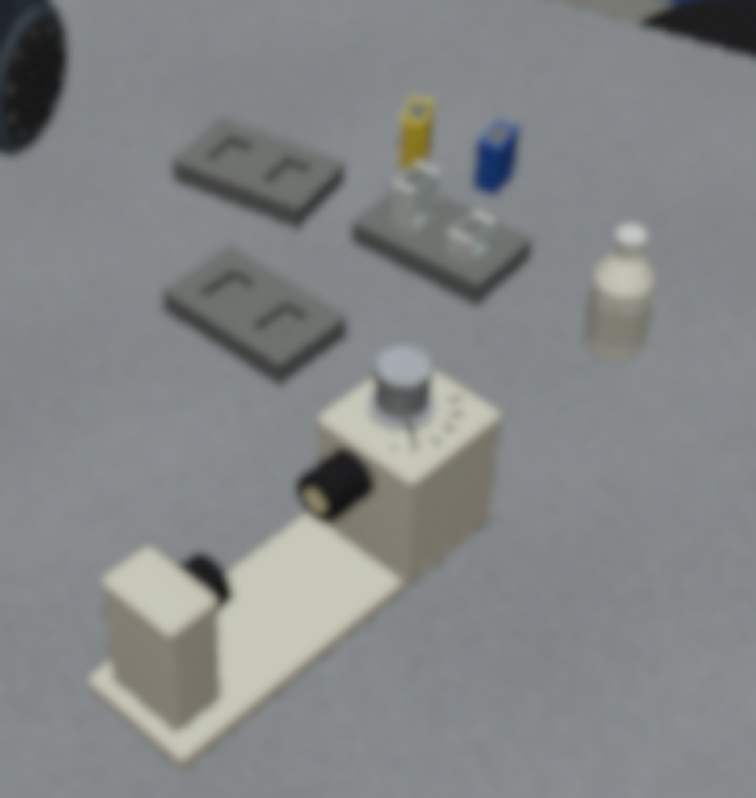

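View pics/side0_c110_110.png

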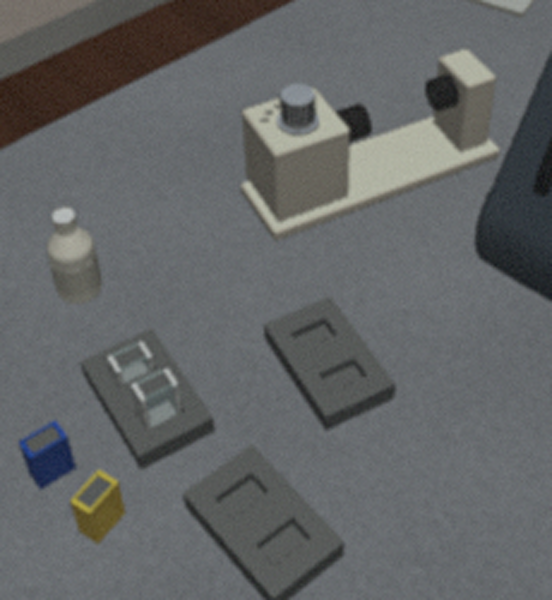

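View pics/side0_c140_240.png

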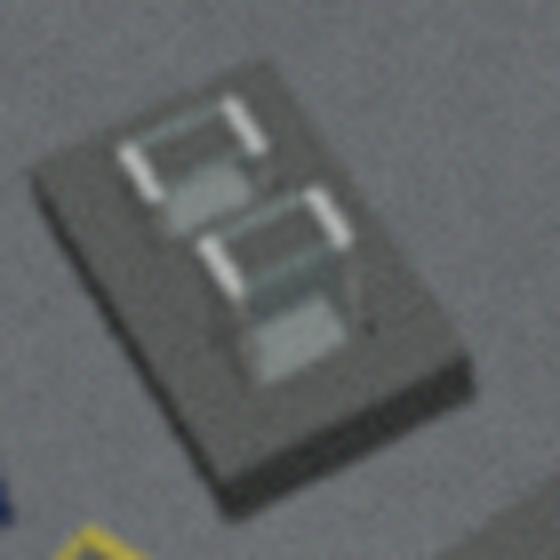

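View pics/scene0_c255_180.png

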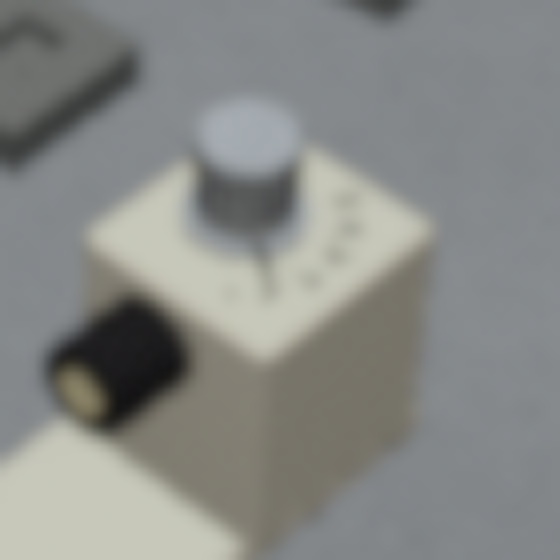

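```bash
python3 - <<'E'
from h import *
s=load('scene0');d=load('side0')
f=lambda p:(190+p[0]/4.2,110+p[1]/4.2); g=lambda p:(110+p[0]/2.4,110+p[1]/2.4)
for n,p in dict(recL=(104,580),recB=(148,547),recR=(217,600),recF=(170,633),lampL=(318,418),lampR=(500,412),lampF=(411,480)).items(): print(n,onz(s,*f(p),.13).round(3))
for n,p in dict(baseL=(90,680),baseF=(183,758)).items(): print(n,onz(s,*f(p),.018).round(3))
print('collar',onz(s,*f((403,362)),.172).round(3))
print('side')
for n,p in dict(recL=(438,60),recB=(468,50),recR=(495,77),recF=(464,88),lampL=(243,112),lampF=(285,147),lampR=(350,130),lampB=(313,88)).items(): print(n,onz(d,*g(p),.13).round(3))
for n,p in dict(baseL=(243,185),baseF=(280,230),baseR=(498,148)).items(): print(n,onz(d,*g(p),.018).round(3))
print('collar',onz(d,*g((298,95)),.172).round(3))
h=lambda p:(140+p[0]/8,240+p[1]/8)
for n,p in dict(rL=(35,175),rB=(260,65),rR=(472,365),rF=(228,490)).items(): print(n,onz(d,*h(p),.025).round(3))
for n,p in dict(tL=(210,235),tF=(240,298),tR=(350,242),tB=(315,190)).items(): print('tall',n,onz(d,*h(p),.069).round(4))
E
```

```text
recL [ 0.511 -0.261  0.13 ]
recB [ 0.521 -0.222  0.13 ]
recR [ 0.585 -0.239  0.13 ]
recF [ 0.573 -0.277  0.13 ]
lampL [ 0.56  -0.057  0.13 ]
lampR [0.671 0.014 0.13 ]
lampF [ 0.646 -0.079  0.13 ]
baseL [ 0.494 -0.267  0.018]
baseF [ 0.586 -0.29   0.018]
collar [ 0.605 -0.015  0.172]
side
recL [ 0.577 -0.229  0.13 ]
recB [ 0.565 -0.273  0.13 ]
recR [ 0.504 -0.256  0.13 ]
recF [ 0.516 -0.211  0.13 ]
lampL [0.664 0.019 0.13 ]
lampF [0.582 0.024 0.13 ]
lampR [ 0.553 -0.052  0.13 ]
lampB [ 0.641 -0.074  0.13 ]
baseL [0.662 0.028 0.018]
baseF [0.57  0.046 0.018]
baseR [ 0.49  -0.263  0.018]
collar [ 0.604 -0.017  0.172]
rL [0.556 0.335 0.025]
rB [0.544 0.256 0.025]
rR [0.405 0.279 0.025]
rF [0.419 0.359 0.025]
tall tL [0.4684 0.324  0.069 ]
tall tF [0.4437 0.3309 0.069 ]
tall tR [0.4379 0.295  0.069 ]
tall tB [0.4605 0.291  0.069 ]
```

The three racks are at scene px (252,150), (250,184) and (295,166). The last is farthest from the base (0.57 m) and holds the clear cells. The cell-shaped decoys are yellow (289,142) and blue (308,147). In the close crop the taller clear cell is the one at side px (173,275), the base-near pocket. The pointer appears to cover number 2 (scene px 288,215). I'll move above the collar first.

```bash
python3 -m creep '[[[-27,-10,36],0,1],[[-27,-10,36],0,1],[[-27,-10,36],0,1],[[-27,-10,36],0,1],[[-27,-10,36],0,1],[[-27,0,36],0,1],[[-27,0,36],0,1],[[-27,0,36],0,1]]' 20; python3 -m creep '[[[-27,0,36],0,1],[[-27,0,36],0,1],[[-27,0,36],0,1],[[-27,0,36],0,1],[[-27,0,36],0,1],[[0,0,0],0,1],[[0,0,0],0,1]]'
```

```text
time: 0.95
position: [0.3908, -0.3115, 0.2505]
tool_rot: [-0.565, 0.425, -0.425, 0.565]
ft_force: [0.8, -1.0, 0.1]
grip_width: 0.0874
time: 1.65
position: [0.5256, -0.1325, 0.25]
tool_rot: [0.566, -0.425, 0.424, -0.565]
ft_force: [0.6, -0.6, 0.0]
grip_width: 0.0868
```

```bash
python3 - <<'E'
from h import *
c=snap('wrist','w1'); print(c['position']); print(proj(c,[.604,-.016,.172]),proj(c,[.57,-.152,.018]))
print(robot.get_obs()['q'].round(3))
E
```

```text
[ 0.5985006  -0.1111745   0.43289659]
(np.float64(146.54693813485983), np.float64(53.179345693097645)) (np.float64(285.34034513303266), np.float64(126.48747238871866))
[-4.550e-01  3.580e-01  1.580e+00 -1.000e-03  1.204e+00  8.350e-01]
```

View pics/w1.png

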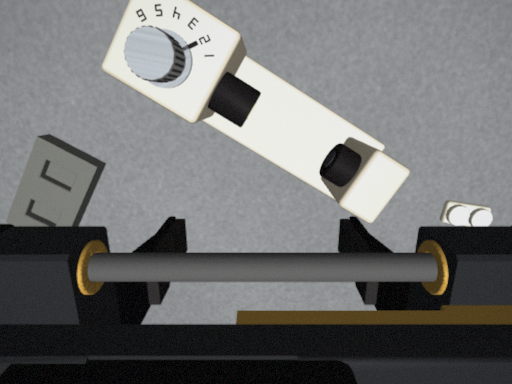

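The wrist view shows the pointer at number 2 (px 196,43). Next, an enlarged crop for precise positions.

```bash
python3 - <<'E'
from h import *
crop('w1',95,0,255,130,5);crop('w1',250,60,420,230,4.5)
E
```

```text
(no output)
```

View pics/w1_c95_0.png

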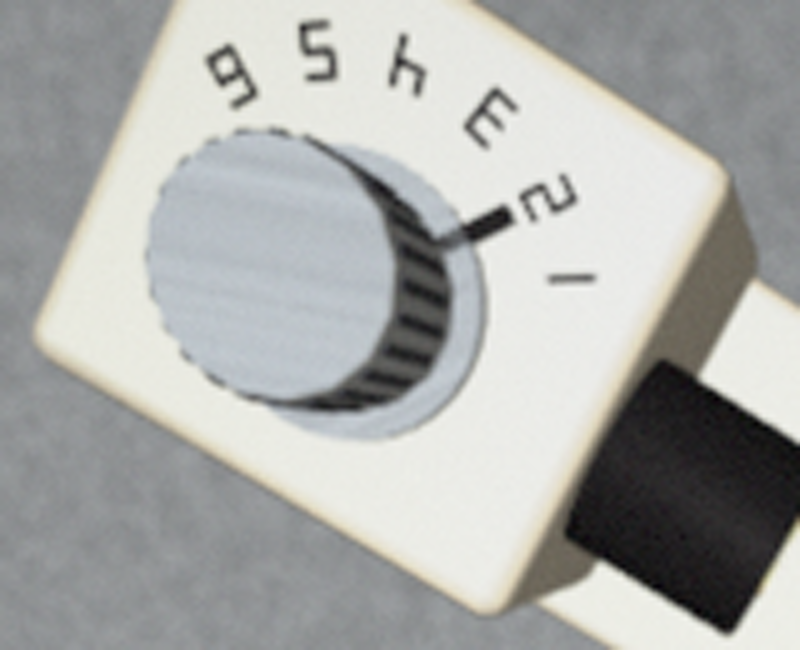

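View pics/w1_c250_60.png

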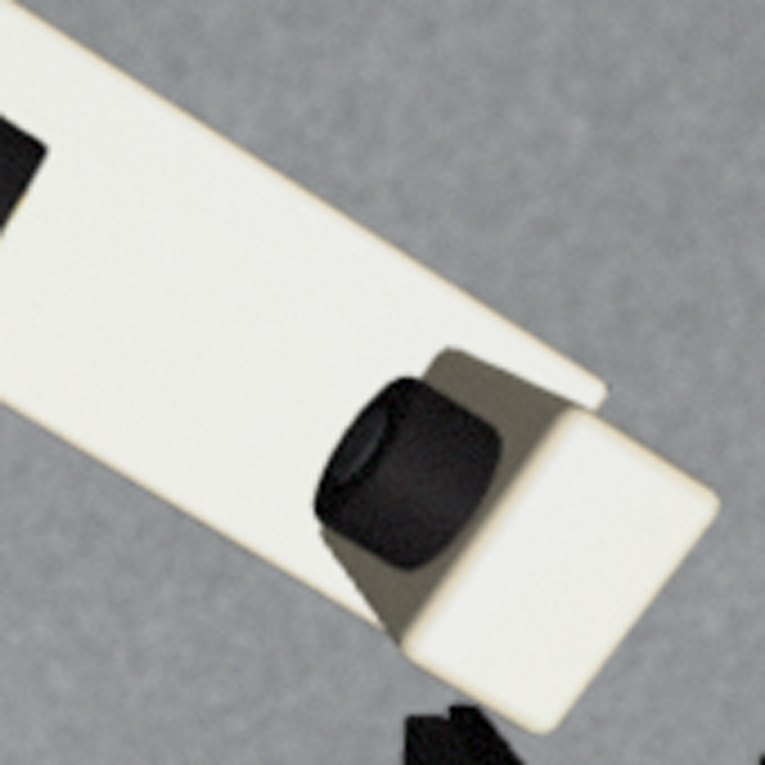

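```bash
cat > fit.py <<'E'
from h import *
from scipy.optimize import least_squares
def P(t,x,y,z):
    c,s=np.cos(t[2]),np.sin(t[2]); return [t[0]+c*x-s*y,t[1]+s*x+c*y,z]
E
python3 - <<'E'
from fit import *
w=load('w1');s=load('scene0');d=load('side0')
W=[(377.8,151.1,.035,-.076,.13),(410,171.8,.035,-.121,.13),(371.1,223.3,-.035,-.121,.13),(340,204.4,-.035,-.076,.13),(240.6,34,.056,.09,.13),(193,122.6,-.04,.09,.13),(102.6,68,-.04,.19,.13),(384.4,146.7,.05,-.13,.018),(149.2,53.2,0,.14,.172)]
f=lambda x,y:(190+x/4.2,110+y/4.2); g=lambda x,y:(110+x/2.4,110+y/2.4)
S=[(*f(104,580),-.035,-.121,.13),(*f(148,547),-.035,-.076,.13),(*f(217,600),.035,-.076,.13),(*f(170,633),.035,-.121,.13),(*f(318,418),-.04,.09,.13),(*f(500,412),.056,.19,.13),(*f(411,480),.056,.09,.13),(*f(403,362),0,.14,.172)]
D=[(*g(438,60),.035,-.076,.13),(*g(468,50),.035,-.121,.13),(*g(495,77),-.035,-.121,.13),(*g(464,88),-.035,-.076,.13),(*g(243,112),.056,.19,.13),(*g(285,147),-.04,.19,.13),(*g(350,130),-.04,.09,.13),(*g(298,95),0,.14,.172)]
def res(t,sets): return np.concatenate([(np.array(proj(c,P(t,*r[2:])))-r[:2])*k for c,L,k in sets for r in L])
for nm,sets in dict(w=[(w,W,1)],s=[(s,S,1)],d=[(d,D,1)],all=[(w,W,1),(s,S,2),(d,D,2)]).items():
    o=least_squares(res,[.57,-.152,-.245],args=(sets,),loss='soft_l1'); print(nm,o.x.round(4),np.abs(res(o.x,sets)).round(1).max(),'collar',np.round(P(o.x,0,.14,.13),4))
    if nm=='w': print(res(o.x,sets).reshape(-1,2).round(1))
E
```

```text
w [ 0.5684 -0.1524 -0.2632] 6.6 collar [ 0.6048 -0.0173  0.13  ]
[[ 0.1 -2.1]
 [ 3.7  0.3]
 [ 0.5  3.8]
 [-3.2  1.8]
 [ 2.6 -1.5]
 [-0.3  3.3]
 [-6.6  0.2]
 [ 2.4 -0.1]
 [-0.9 -0.6]]
s [ 0.5713 -0.154  -0.2484] 1.4 collar [ 0.6057 -0.0183  0.13  ]
d [ 0.5664 -0.1505 -0.2606] 4.1 collar [ 0.6025 -0.0153  0.13  ]
all [ 0.5688 -0.1523 -0.2608] 8.5 collar [ 0.6049 -0.017   0.13  ]
```

```bash
python3 -m creep '[[[-30,0,36],0,1],[[-30,0,36],0,1],[[-29,0,36],0,1],[[0,0,0],0,1],[[0,0,0],0,1],[[0,30,0],0,1],[[0,0,0],0,1]]'; python3 - <<'E'
from h import *
c=snap('wrist','w2'); o=robot.get_obs(); print(o['position'])
snap('scene','s2'); snap('side','d2'); crop('s2',230,150,350,250,6);crop('d2',180,90,300,190,6)
E
```

```text
time: 2.4
position: [0.6008, -0.0198, 0.2172]
tool_rot: [0.566, -0.429, 0.423, -0.563]
ft_force: [-0.5, 0.4, -1.0]
grip_width: 0.0871
[ 0.60208508 -0.01984922  0.21881741]
```

View pics/s2_c230_150.png

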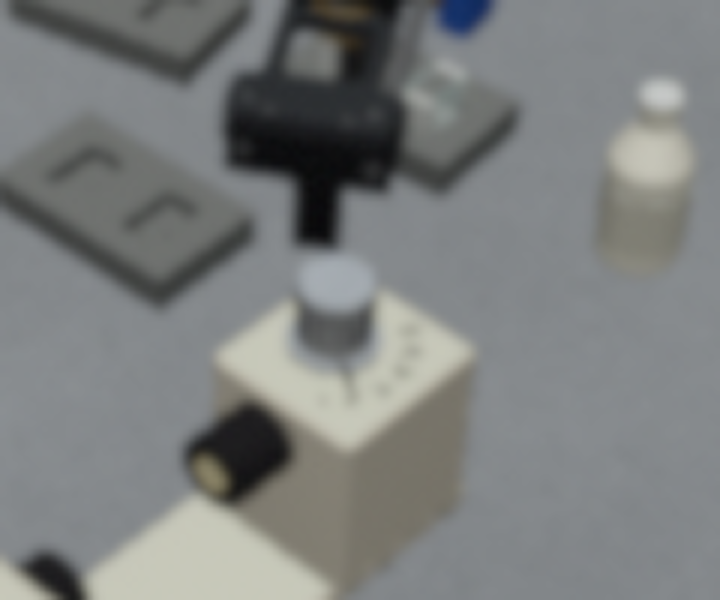

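View pics/d2_c180_90.png

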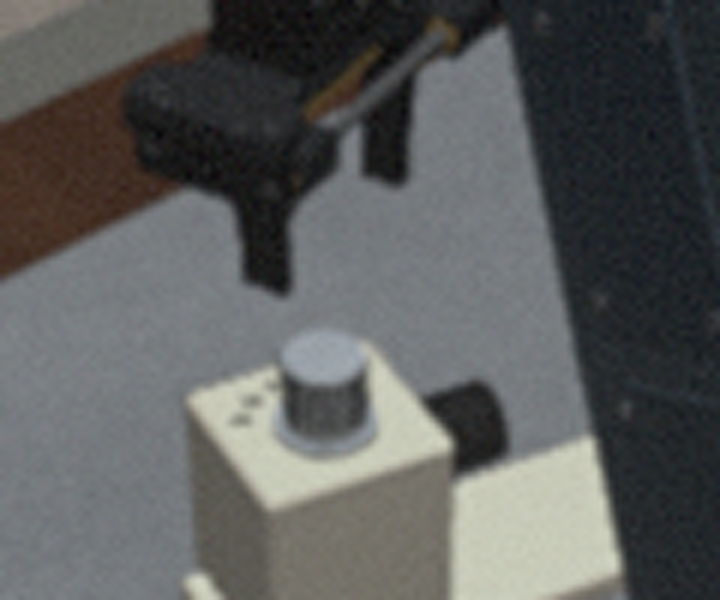

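View pics/w2.png

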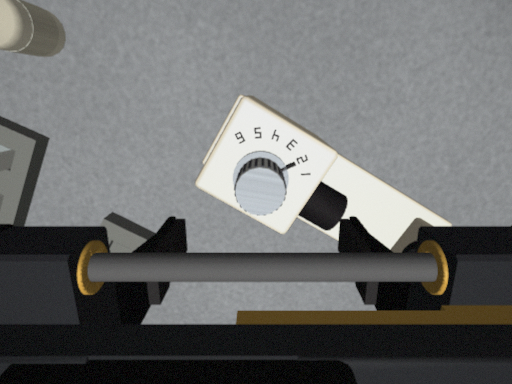

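```bash
python3 - <<'E'
from h import *
print(onz(load('w2'),260.5,191,.172), onz(load('s2'),230+337/6,150+282/6,.172), onz(load('d2'),180+323/6,90+357/6,.172)); print(robot.get_obs()['position'])
E
```

```text
[ 0.60559224 -0.01723317  0.172     ] [ 0.60690983 -0.01768411  0.172     ] [ 0.6044592  -0.01614612  0.172     ]
[ 0.60446877 -0.01974263  0.22106881]
```

```bash
python3 -m creep '[[[-2,25,2],0,1],[[0,25,0],0,1],[[0,20,0],0,1],[[0,8,0],0,1],[[0,0,0],0,1],[[0,0,0],0,1]]' 40; python3 - <<'E'
from h import *
c=snap('side','d3');crop('d3',180,90,300,190,6); print(robot.get_obs()['position'])
E
```

```text
time: 3.15
position: [0.6071, -0.0161, 0.1438]
tool_rot: [-0.565, 0.424, -0.426, 0.565]
ft_force: [0.1, 0.3, 0.6]
grip_width: 0.0871
[ 0.60732496 -0.01608549  0.14402031]
```

View pics/d3_c180_90.png

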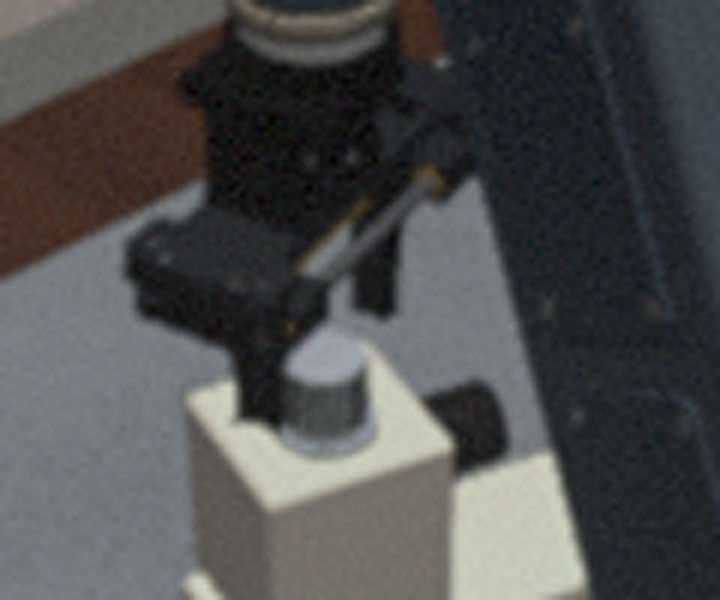

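```bash
python3 -m creep '[[[0,0,-1],0,0.5],[[0,0,0],0,0.4],[[0,0,0],0,0.3],[[0,0,0],0,0.3],[[0,0,0],0,0.3],[[0,0,0],0,0.3]]' 40
```

```text
time: 3.8
position: [0.6051, -0.0159, 0.1424]
tool_rot: [0.565, -0.425, 0.425, -0.565]
ft_force: [-0.1, 0.5, -0.0]
grip_width: 0.0473
```

```bash
python3 -m creep '[[[0,0,0],0,0.3],[[0,0,0],0,0.3],[[0,0,0],0,0.3]]' 40
```

```text
time: 4.1
position: [0.6054, -0.0165, 0.1425]
tool_rot: [0.565, -0.425, 0.425, -0.565]
ft_force: [-0.3, -1.3, -0.8]
grip_width: 0.0385
```

```bash
python3 -m creep '[[[0,0,0],-0.1,0.3],[[0,0,0],-0.1,0.3],[[0,0,0],-0.1,0.3],[[0,0,0],-0.1,0.3],[[0,0,0],-0.1,0.3],[[0,0,0],-0.1,0.3],[[0,0,0],-0.1,0.3],[[0,0,0],-0.1,0.3]]' 40;python3 -m creep '[[[0,0,0],0,0.3],[[0,0,0],0,0.3]]' 40; python3 - <<'E'
from h import *
for n in('side','scene','wrist'):snap(n,n+'4')
crop('side4',180,90,300,190,6);crop('scene4',230,150,350,250,6)
o=robot.get_obs(); print(o['moment'],o['ft_force'],R.from_quat(o['tool_rot']).as_matrix().round(3))
E
```

```text
time: 4.9
position: [0.6049, -0.0159, 0.1425]
tool_rot: [-0.686, 0.17, -0.17, 0.686]
ft_force: [0.4, 0.2, 0.8]
grip_width: 0.0386
time: 5.1
position: [0.6049, -0.0159, 0.1425]
tool_rot: [0.686, -0.172, 0.172, -0.686]
ft_force: [-0.5, -1.4, 1.6]
grip_width: 0.0387
[-0.21191905  0.22424248 -0.03636053] [-1.03637082 -1.62648862  0.68551713] [[ 0.882 -0.001  0.472]
 [-0.472 -0.     0.882]
 [-0.001 -1.    -0.   ]]
```

View pics/wrist4.png

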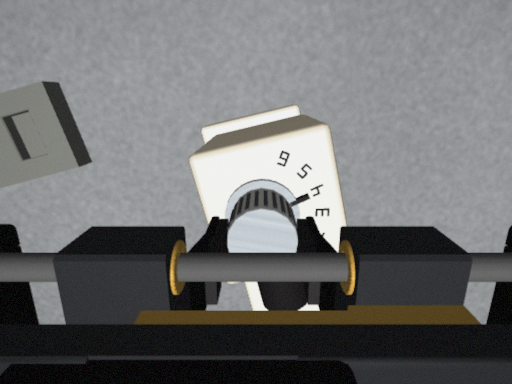

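View pics/scene4_c230_150.png

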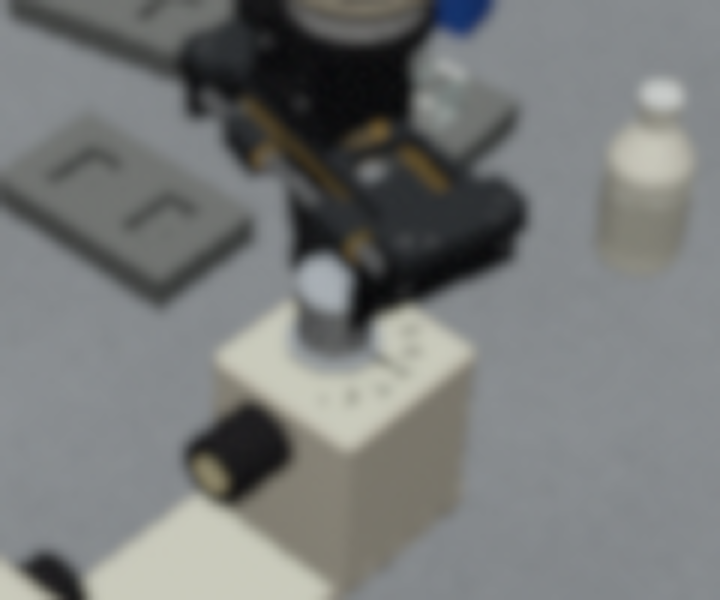

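```bash
python3 - <<'E'
from h import *
crop('wrist4',200,130,360,250,5)
c=load('wrist4'); print(proj(c,[.6052,-.0168,.135]))
E
```

```text
(np.float64(262.71637542170396), np.float64(216.67201719376544))
```

View pics/wrist4_c200_130.png

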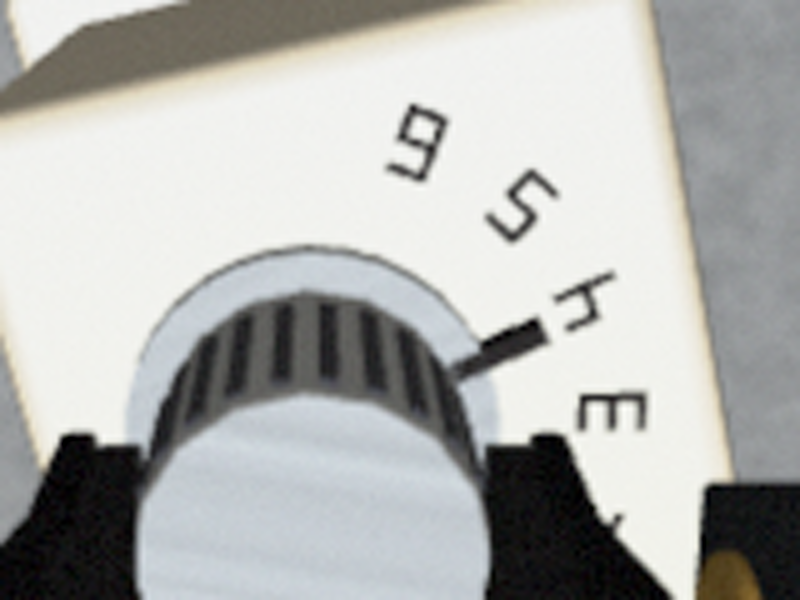

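Pointer (px 306,196) lines up with number 4 to within about 2°. Releasing and rising.

```bash
python3 -m creep '[[[0,0,0],0,0.5],[[0,0,0],0,0.8],[[0,0,0],0,1],[[0,0,0],0,1],[[0,0,0],0,1],[[0,0,0],0,1],[[0,-25,0],0,1],[[0,-45,0],0,1]]';python3 -m creep '[[[0,-40,0],0,1],[[0,0,0],0,1]]'; python3 - <<'E'
from h import *
snap('wrist','w5');crop('w5',150,130,390,310,3.3)
o=robot.get_obs(); print(o['position'],o['q'].round(2))
E
```

```text
time: 6.05
position: [0.6023, -0.0154, 0.2096]
tool_rot: [0.686, -0.175, 0.168, -0.686]
ft_force: [2.2, -0.2, 0.3]
grip_width: 0.0853
time: 6.25
position: [0.6094, -0.0166, 0.2592]
tool_rot: [-0.686, 0.167, -0.176, 0.686]
ft_force: [0.4, -1.2, -0.5]
grip_width: 0.0866
[ 0.60733571 -0.01626271  0.25602623] [-0.21  0.44  1.42  0.    1.27  0.28]
```

View pics/w5.png

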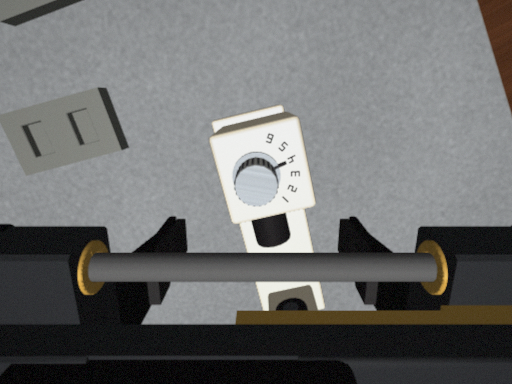

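```bash
python3 - <<'E'
from h import *
crop('w5',205,105,325,225,5)
c=load('w5'); print(proj(c,[.6052,-.0168,.135]))
for a in np.arange(6)*.4-1.0: print(np.round(proj(c,[.6052+.04*np.cos(a-.255),-.0168+.04*np.sin(a-.255),.13]),1))
E
```

```text
(np.float64(256.46913794288554), np.float64(175.76696312077374))
[283.7 199.8]
[292.1 187.7]
[295.  173.2]
[291.9 158.5]
[282.9 146.1]
[269.5 138. ]
```

View pics/w5_c205_105.png

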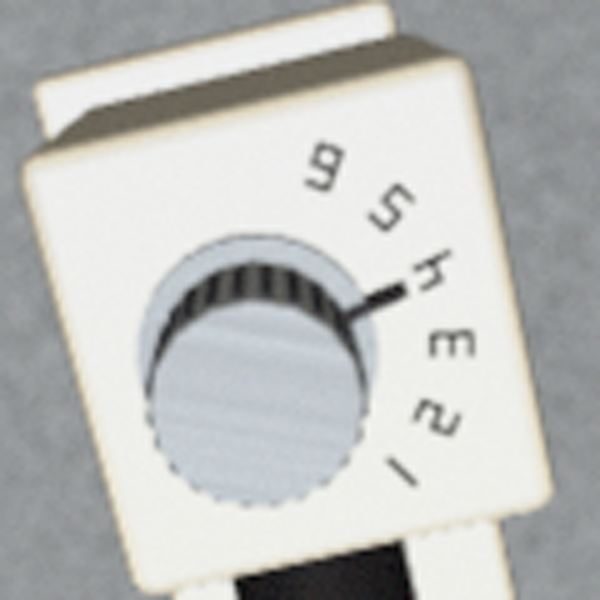

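Collar sits at 4 (pointer px 281,165 in line with the "4"). Now to the rack.

```bash
python3 -m creep '[[[-36,0,27],0,1],[[-36,0,27],0,1],[[-36,0,27],0,1],[[-36,0,27],0,1],[[-36,0,27],0,1],[[-36,0,27],0,1],[[-36,0,27],0,1],[[0,0,0],0.14,1]]'; python3 -m creep '[[[0,0,0],0.14,1],[[0,0,0],0.14,1],[[0,0,0],0.14,1],[[0,0,0],0.14,1],[[0,0,0],0.14,1],[[0,0,0],0.14,1],[[0,0,0],0.14,1],[[0,0,0],0.13,1]]';python3 -m creep '[[[0,0,0],0,1],[[0,0,0],0,1]]'; python3 - <<'E'
from h import *
snap('wrist','w6')
o=robot.get_obs(); print(o['position'],o['q'].round(2),R.from_quat(o['tool_rot']).as_matrix().round(3))
E
```

```text
time: 7.1
position: [0.4673, 0.2735, 0.2507]
tool_rot: [0.673, -0.22, 0.216, -0.672]
ft_force: [0.5, -0.0, -0.6]
grip_width: 0.087
time: 7.9
position: [0.4705, 0.269, 0.2506]
tool_rot: [-0.456, 0.542, -0.541, 0.453]
ft_force: [0.2, 0.5, -0.3]
grip_width: 0.0871
time: 8.1
position: [0.471, 0.2692, 0.2513]
tool_rot: [-0.457, 0.54, -0.54, 0.456]
ft_force: [-0.1, -0.6, 0.3]
grip_width: 0.0869
[0.47115608 0.26927322 0.25155597] [0.31 0.36 1.58 0.   1.21 2.05] [[-0.166 -0.002  0.986]
 [-0.986 -0.001 -0.166]
 [ 0.001 -1.    -0.002]]
```

View pics/w6.png

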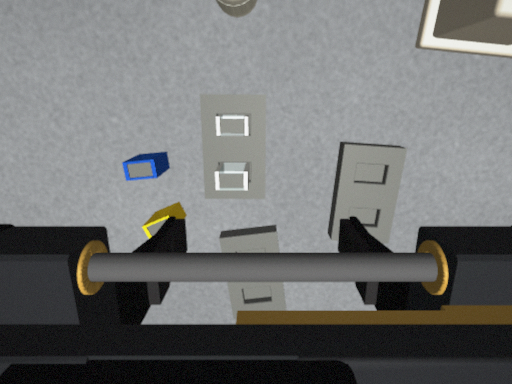

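```bash
python3 - <<'E'
from h import *
crop('w6',170,85,300,210,6)
E
```

```text
(no output)
```

View pics/w6_c170_85.png

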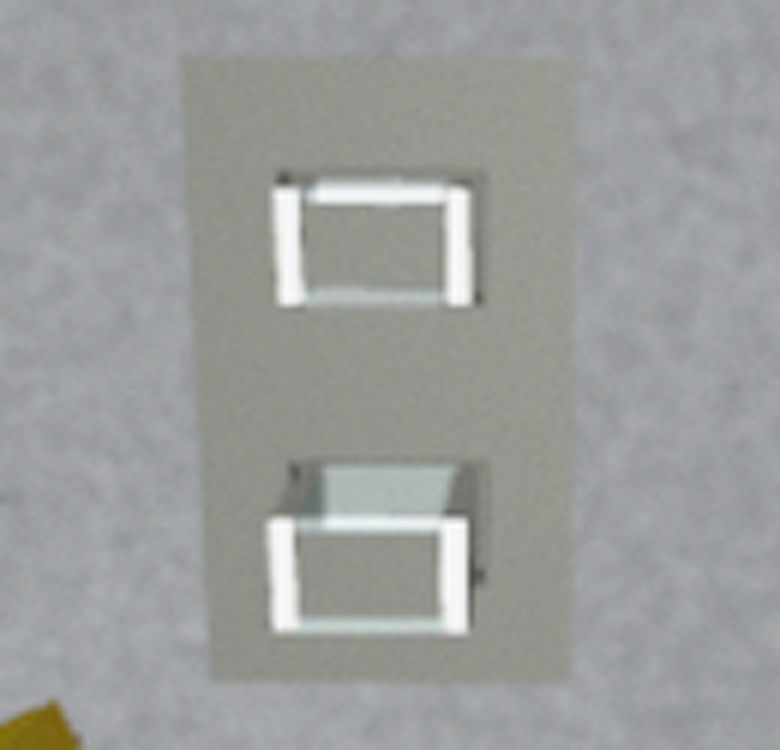

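```bash
cat > pose.py <<'E'
from fit import *
def rect(c,pts,hx,hy,z,t0):
    # pts in order: corners any consistent order as in corners list
    C=[(hx,hy),(hx,-hy),(-hx,-hy),(-hx,hy)]
    r=lambda t:np.concatenate([np.array(proj(c,P(t,a,b,z)))-p for (a,b),p in zip(C,pts)])
    o=least_squares(r,t0); return o.x.round(4),np.abs(r(o.x)).max().round(2)
E
python3 - <<'E'
from pose import *
c=load('w6'); f=lambda x,y:(170+x/6,85+y/6)
print(rect(c,[f(268,517),f(466,517),f(467,632),f(273,632)],.012,.02,.069,[.45,.31,-.17]))
print(rect(c,[f(182,57),f(577,58),f(572,682),f(212,682)],.07,.042,.025,[.48,.30,-.17]))
E
```

```text
(array([ 0.4537,  0.3096, -0.1663]), np.float64(0.1))
(array([ 0.4847,  0.3037, -0.1696]), np.float64(0.55))
```

```bash
python3 -m creep '[[[-37,0,-24],0,1],[[0,40,0],0,1],[[0,40,0],0,1],[[0,40,0],0,1],[[0,20,0],0,1],[[0,0,0],0,1],[[0,0,0],0,1],[[0,0,0],0,1]]' 10;  python3 - <<'E'
from h import *
for n in ('wrist','side','scene'): snap(n,n+'7')
crop('side7',130,220,230,310,6)
o=robot.get_obs(); print(o['position'],R.from_quat(o['tool_rot']).as_matrix().round(3))
crop('wrist7',150,130,390,310,3.3)
E
```

```text
time: 8.95
position: [0.4556, 0.3105, 0.1139]
tool_rot: [0.455, -0.54, 0.541, -0.457]
ft_force: [0.1, -0.3, -0.2]
grip_width: 0.0868
[0.45531884 0.31039814 0.11395048] [[-0.168  0.003  0.986]
 [-0.986  0.001 -0.168]
 [-0.002 -1.     0.003]]
```

View pics/wrist7_c150_130.png

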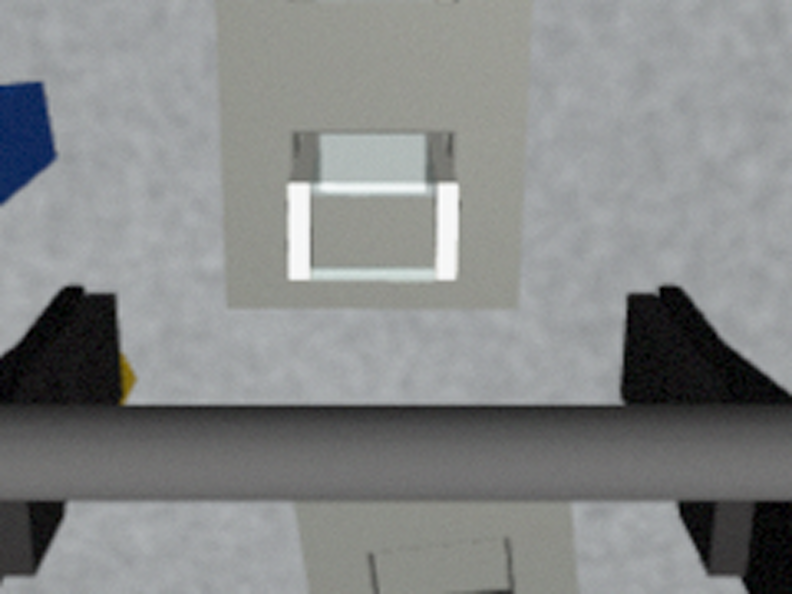

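View pics/side7_c130_220.png

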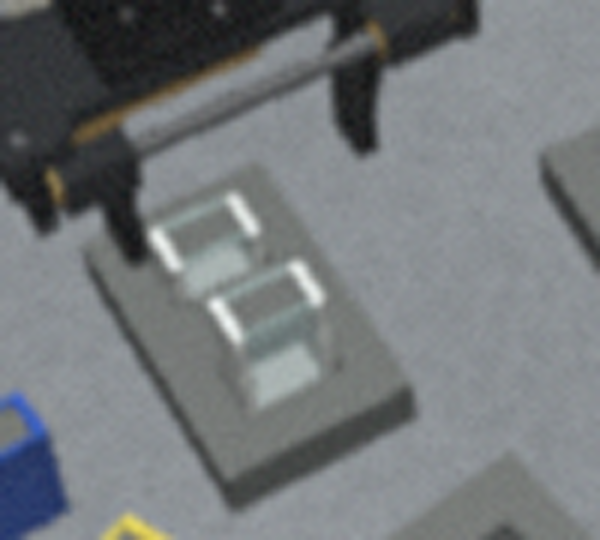

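```bash
python3 - <<'E'
from pose import *
c=load('wrist7'); f=lambda x,y:(150+x/3.3,130+y/3.3)
print(rect(c,[f(288,183),f(459,183),f(457,280),f(288,280)],.012,.02,.069,[.45,.31,-.17]))
print(robot.get_obs()['position'])
E
```

```text
(array([ 0.4539,  0.31  , -0.17  ]), np.float64(0.35))
[0.45531884 0.31039814 0.11395048]
```

```bash
python3 - <<'E'
from h import *
d=load('side0')
for p in [(139,317),(150,310),(160,314),(149,321)]: print(onz(d,*p,.056).round(3))
for p in [(141,328),(151,334),(160,325)]: print(onz(d,*p,0).round(3))
crop('side0',110,270,180,345,8)
E
```

```text
[0.412 0.44  0.056]
[0.41  0.412 0.056]
[0.387 0.401 0.056]
[0.389 0.429 0.056]
[0.419 0.44  0.   ]
[0.391 0.432 0.   ]
[0.396 0.404 0.   ]
```

View pics/side0_c110_270.png

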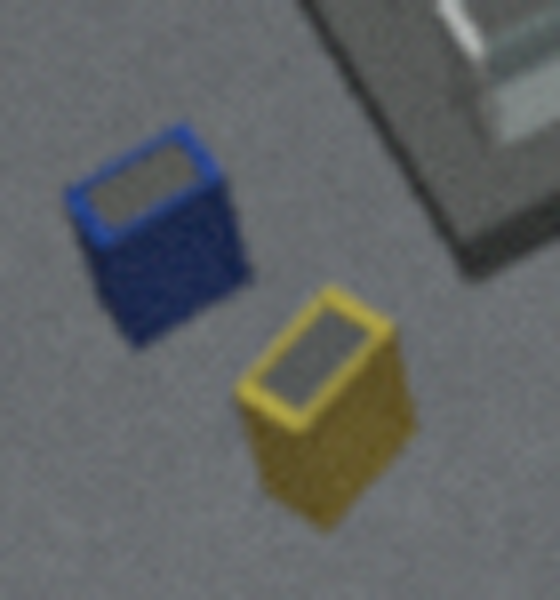

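```bash
python3 -m creep '[[[1,30,-1],0,1],[[0,30,0],0,1],[[0,14,0],0,1],[[0,7,0],0,1],[[0,0,0],0,1],[[0,0,0],0,1]]' 10;  python3 - <<'E'
from h import *
for n in ('side','wrist'): snap(n,n+'8')
crop('side8',130,220,230,310,6)
o=robot.get_obs(); print(o['position'],o['ft_force'])
E
```

```text
time: 9.7
position: [0.454, 0.3095, 0.0324]
tool_rot: [0.455, -0.54, 0.541, -0.457]
ft_force: [-0.6, 0.3, 0.4]
grip_width: 0.0871
[0.45409198 0.30955865 0.03259825] [ 0.79079467 -0.40593874 -0.07772532]
```

View pics/wrist8.png

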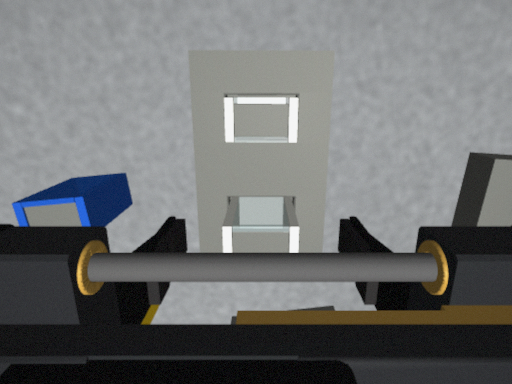

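View pics/side8_c130_220.png

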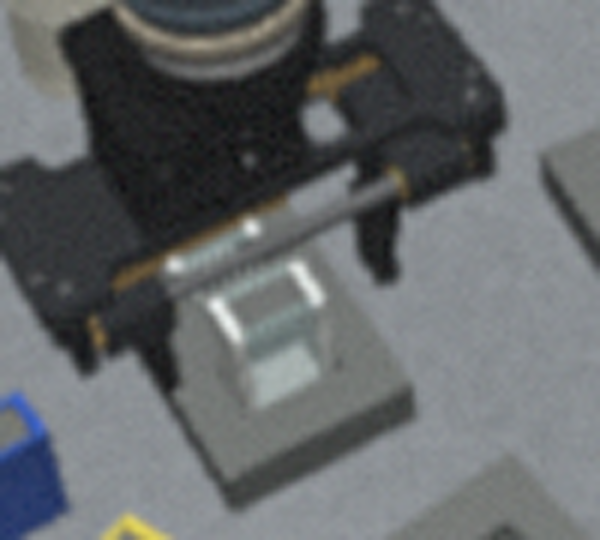

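```bash
python3 -m creep '[[[0,0,0],0,0.6],[[0,0,0],0,0.5],[[0,0,0],0,0.4],[[0,0,0],0,0.35],[[0,0,0],0,0.3],[[0,0,0],0,0.3],[[0,0,0],0,0.3],[[0,0,0],0,0.3]]' 15; python3 -m creep '[[[0,0,0],0,0.3],[[0,0,0],0,0.3],[[0,0,0],0,0.3]]' 15; python3 - <<'E'
from h import *
o=robot.get_obs(); print(o['position'],o['ft_force'])
for n in ('wrist','side'): snap(n,n+'9')
crop('side9',130,220,230,310,6)
E
```

```text
time: 10.6
position: [0.4532, 0.3092, 0.0314]
tool_rot: [-0.456, 0.54, -0.54, 0.456]
ft_force: [0.7, 0.2, 0.9]
grip_width: 0.04
time: 10.9
position: [0.4532, 0.3091, 0.0314]
tool_rot: [0.456, -0.54, 0.54, -0.456]
ft_force: [0.3, 0.9, -1.1]
grip_width: 0.0399
[0.45319023 0.30912872 0.03142448] [ 0.29776563  0.8814959  -1.06899237]
```

View pics/wrist9.png

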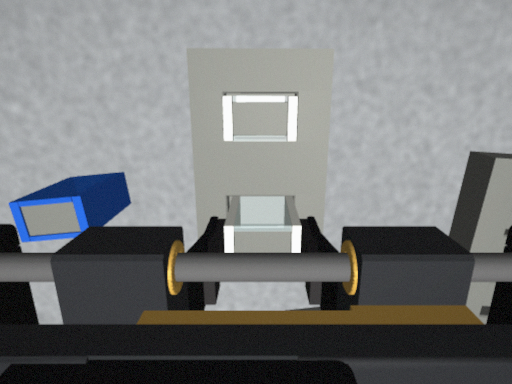

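View pics/side9_c130_220.png

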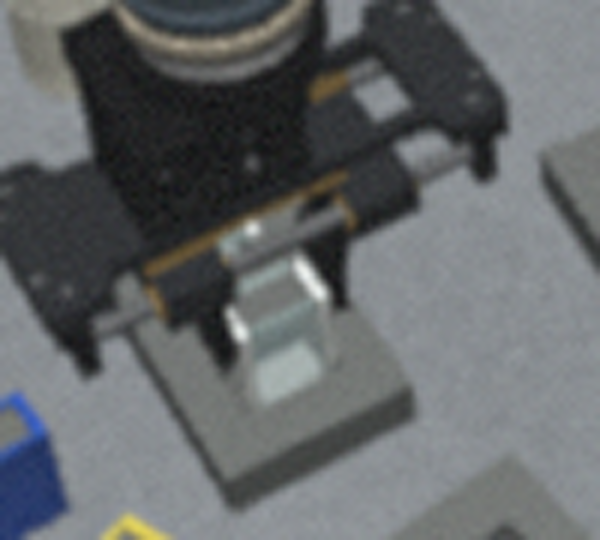

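```bash
python3 -m creep '[[[0,-6,0],0,0.3],[[0,-12,0],0,0.3],[[0,-20,0],0,0.3],[[0,-30,0],0,0.3],[[0,-40,0],0,0.3],[[0,-40,0],0,0.3],[[0,-40,0],0,0.3],[[0,-40,0],0,0.3]]' 15; python3 -m creep '[[[0,-10,0],0,0.3],[[0,0,0],0,0.3],[[0,0,0],0,0.3]]' 15; python3 - <<'E'
from h import *
o=robot.get_obs(); print(o['position'],o['ft_force'],R.from_quat(o['tool_rot']).as_matrix().round(3))
for n in ('wrist','side'): snap(n,n+'10')
crop('side10',130,120,280,240,5)
E
```

```text
time: 11.8
position: [0.4524, 0.3086, 0.2621]
tool_rot: [0.456, -0.54, 0.541, -0.456]
ft_force: [0.6, 1.5, -0.2]
grip_width: 0.0397
time: 12.1
position: [0.4519, 0.3085, 0.2683]
tool_rot: [-0.457, 0.541, -0.54, 0.455]
ft_force: [0.5, 0.2, -0.9]
grip_width: 0.0392
[0.45187293 0.30847123 0.26830451] [ 0.50079997  0.19369468 -0.85038524] [[-0.168 -0.003  0.986]
 [-0.986 -0.001 -0.168]
 [ 0.002 -1.    -0.002]]
```

View pics/wrist10.png

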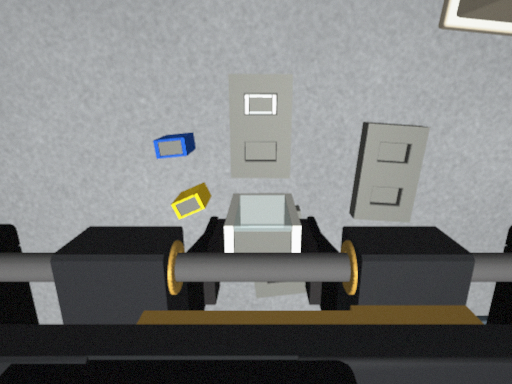

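View pics/side10.png

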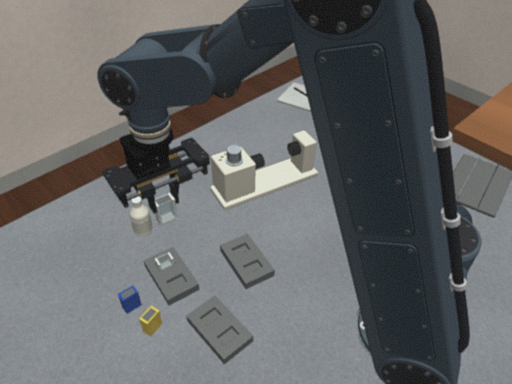

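```bash
python3 -m creep '[[[20,0,9],0,0.3],[[36,0,16],0,0.3],[[38,0,17],0,0.3],[[38,0,17],0,0.3],[[38,0,17],0,0.3],[[38,0,17],0,0.3],[[38,0,17],0,0.3],[[38,0,17],0,0.3]]' 15; python3 -m creep '[[[38,0,17],0,0.3],[[38,0,17],0,0.3],[[38,0,17],0,0.3],[[25,0,11],0,0.3],[[12,0,4],0,0.3],[[0,0,0],-0.1,0.3],[[0,0,0],-0.14,0.3],[[0,0,0],-0.14,0.3]]'; python3 -m creep '[[[0,0,0],-0.14,0.3],[[0,0,0],-0.14,0.3],[[0,0,0],-0.14,0.3],[[0,0,0],-0.14,0.3],[[0,0,0],-0.14,0.3],[[0,0,0],-0.14,0.3],[[0,0,0],-0.14,0.3],[[0,0,0],-0.12,0.3]]';python3 -m creep '[[[0,0,0],0,0.3],[[0,0,0],0,0.3],[[0,0,0],0,0.3]]'; python3 - <<'E'
from h import *
o=robot.get_obs(); print(o['position'],o['ft_force'],R.from_quat(o['tool_rot']).as_matrix().round(3))
for n in ('wrist','side','scene'): snap(n,n+'11')
E
```

```text
time: 13.0
position: [0.5296, 0.0063, 0.2674]
tool_rot: [-0.457, 0.542, -0.539, 0.455]
ft_force: [0.5, 0.7, -1.6]
grip_width: 0.0398
time: 13.8
position: [0.569, -0.1509, 0.2678]
tool_rot: [0.551, -0.444, 0.441, -0.551]
ft_force: [1.0, 0.2, -1.1]
grip_width: 0.0398
time: 14.6
position: [0.5691, -0.1505, 0.2679]
tool_rot: [-0.701, 0.091, -0.088, 0.702]
ft_force: [-0.2, 0.5, -0.4]
grip_width: 0.0398
time: 14.9
position: [0.5699, -0.1516, 0.2689]
tool_rot: [-0.701, 0.092, -0.092, 0.701]
ft_force: [0.4, 0.1, -0.6]
grip_width: 0.04
[ 0.56985558 -0.1515905   0.26894842] [ 0.37717544  0.09883174 -0.63530214] [[ 0.966 -0.001  0.258]
 [-0.258  0.001  0.966]
 [-0.001 -1.     0.   ]]
```

View pics/wrist11.png

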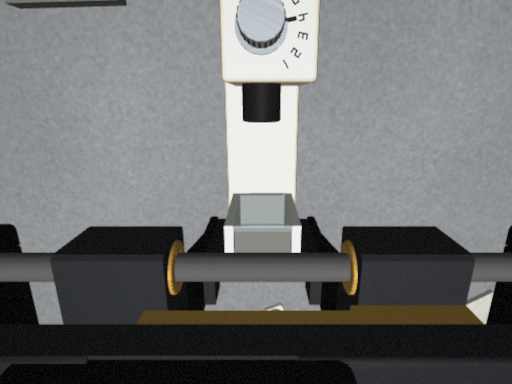

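View pics/scene11.png

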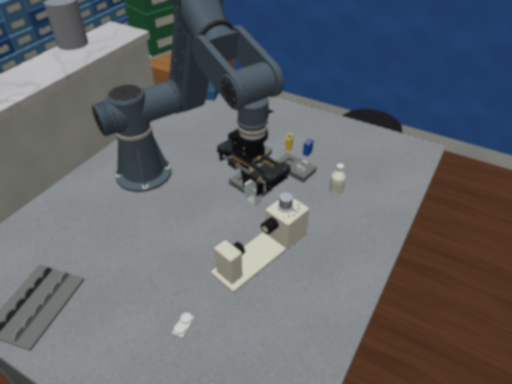

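View pics/side11.png

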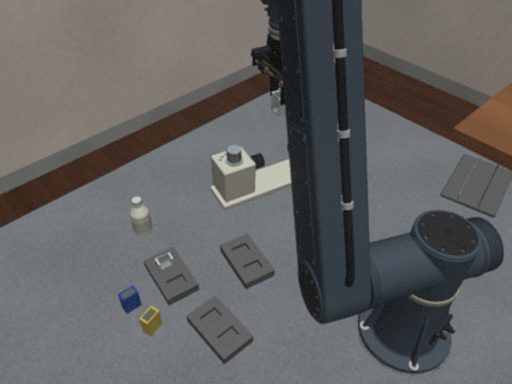

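```bash
python3 - <<'E'
from h import *
crop('wrist11',190,0,340,130,5);crop('wrist11',200,120,320,210,6)
E
```

```text
(no output)
```

View pics/wrist11_c190_0.png

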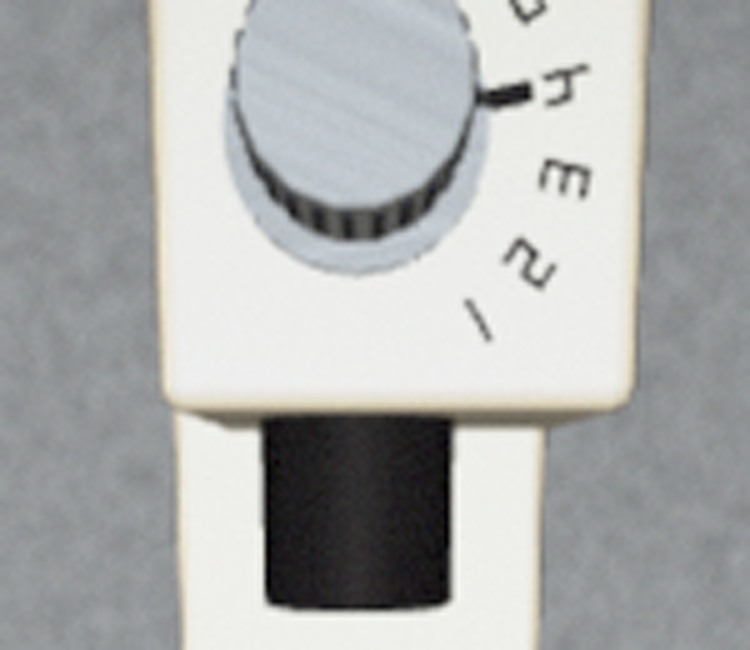

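View pics/wrist11_c200_120.png

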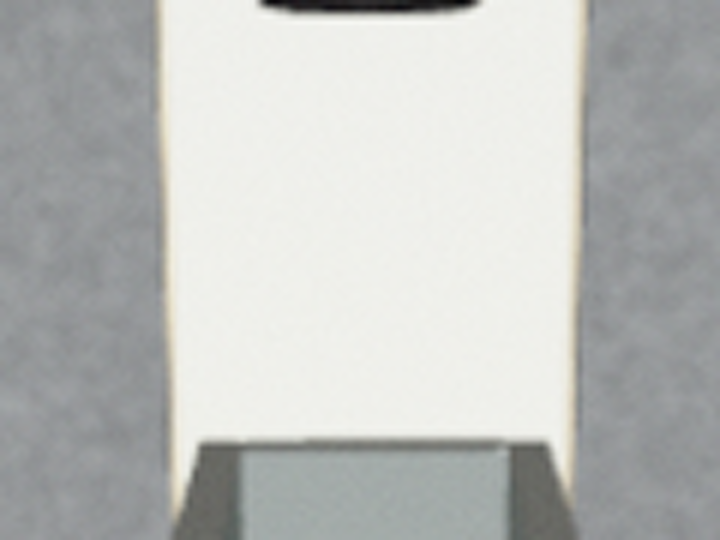

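```bash
python3 - <<'E'
from fit import *
c=load('wrist11'); f=lambda x,y:(190+x/5,y/5); g=lambda x,y:(200+x/6,120+y/6)
# side-edge points: bench x known, z known
E=[(f(152,0),-.04,.13),(f(162,380),-.04,.13),(f(651,0),.056,.13),(f(634,380),.056,.13),(f(177,440),-.05,.018),(g(158,0),-.05,.018),(g(175,440),-.05,.018),(f(545,440),.05,.018),(g(583,0),.05,.018),(g(573,440),.05,.018),(f(264,500),-.021,.1),(f(452,500),.021,.1),(f(235,90),-.02,.172),(f(477,90),.02,.172)]
def res(t):
    r=[]
    cs,s=np.cos(t[2]),np.sin(t[2])
    for p,x,z in E:
        w=onz(c,*p,z)[:2]-t[:2]; r.append(cs*w[0]+s*w[1]-x)
    for p,y,z in [(f(400,409),.09,.13)]:
        w=onz(c,*p,z)[:2]-t[:2]; r.append(-s*w[0]+cs*w[1]-y)
    return np.array(r)*1000
o=least_squares(res,[.569,-.152,-.258],loss='soft_l1'); print(o.x.round(4)); print(res(o.x).round(1))
t=o.x; obs=robot.get_obs()['position']
for nm,t in dict(fit=o.x,all=[.5688,-.1523,-.2608]).items():
  w=obs[:2]-np.array(t[:2]); print(nm,'TCP in bench mm',1000*np.array([np.cos(t[2])*w[0]+np.sin(t[2])*w[1],-np.sin(t[2])*w[0]+np.cos(t[2])*w[1]]).round(4))
w=load('wrist11')
print(onz(w,*f(356,89),.172), P(o.x,0,.14,.172))
E
```

```text
[ 0.5699 -0.1526 -0.2556]
[ 2.3  1.5 -1.7 -1.9  1.4  1.1  1.4 -0.3 -1.6 -1.2  0.2 -0.6  0.2 -0.4
 -0. ]
fit TCP in bench mm [0.  0.6]
all TCP in bench mm [1.2 0.6]
[ 0.60461598 -0.01932922  0.172     ] [np.float64(0.605289646972044), np.float64(-0.01714338935539092), 0.172]
```

```bash
python3 -m creep '[[[0,20,-1],-0.005,0.3],[[0,35,0],0,0.3],[[0,35,0],0,0.3],[[0,19,0],0,0.3],[[0,0,0],0,0.3],[[0,0,0],0,0.3],[[0,0,0],0,0.3]]' 15; python3 - <<'E'
from h import *
o=robot.get_obs(); print(o['position'],o['ft_force'],R.from_quat(o['tool_rot']).as_matrix().round(3))
for n in ('wrist','side','scene'): snap(n,n+'12')
crop('scene12',190,150,320,300,4)
crop('wrist12',190,20,340,290,2.8)
E
```

```text
time: 15.75
position: [0.5712, -0.1537, 0.1621]
tool_rot: [0.702, -0.089, 0.091, -0.701]
ft_force: [-0.3, -1.0, -0.7]
grip_width: 0.0396
[ 0.57119516 -0.153722    0.16208066] [-0.31488998 -0.98822964 -0.74878116] [[ 0.968  0.003  0.252]
 [-0.252 -0.001  0.968]
 [ 0.003 -1.    -0.001]]
```

View pics/wrist12_c190_20.png

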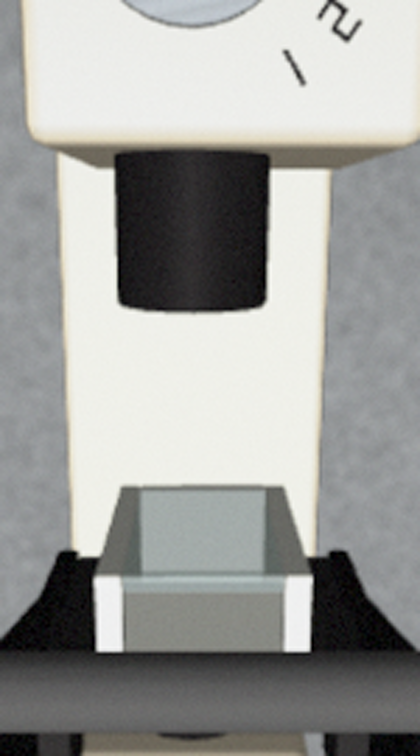

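View pics/scene12_c190_150.png

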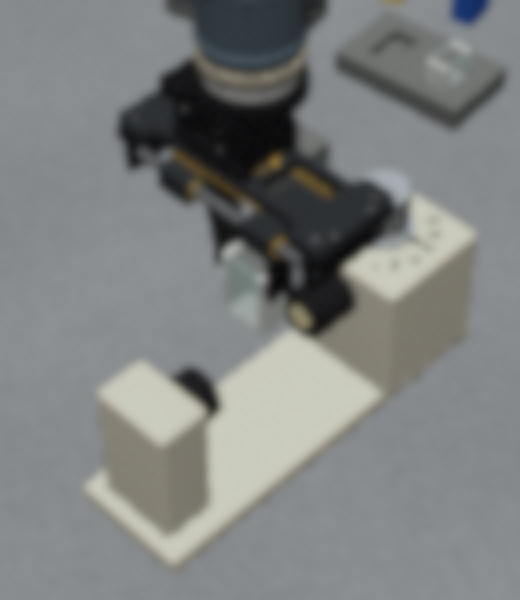

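```bash
cat > bf.py <<'E'
from fit import *
def bfit(c,E,Y):
    def res(t):
        r=[];cs,s=np.cos(t[2]),np.sin(t[2])
        for p,x,z in E:
            w=onz(c,*p,z)[:2]-t[:2]; r.append(cs*w[0]+s*w[1]-x)
        for p,y,z in Y:
            w=onz(c,*p,z)[:2]-t[:2]; r.append(-s*w[0]+cs*w[1]-y)
        return np.array(r)*1000
    o=least_squares(res,[.569,-.152,-.258]); return o.x,res(o.x).round(1)
def inb(t,p):
    w=np.array(p[:2])-t[:2]; c,s=np.cos(t[2]),np.sin(t[2]); return np.round([1000*(c*w[0]+s*w[1]),1000*(-s*w[0]+c*w[1])],2)
E
python3 - <<'E'
from bf import *
from pose import rect
c=load('wrist12'); f=lambda x,y:(190+x/2.8,20+y/2.8)
t,r=bfit(c,[(f(22,0),-.04,.13),(f(28,125),-.04,.13),(f(413,125),.056,.13),(f(58,180),-.05,.018),(f(76,520),-.05,.018),(f(331,180),.05,.018),(f(318,520),.05,.018),(f(116,230),-.021,.1),(f(269,230),.021,.1)],[(f(200,148),.09,.13)])
print(t.round(4),r)
o=robot.get_obs(); print('tcp',inb(t,o['position']))
zt=o['position'][2]+.0376
cell,e=rect(c,[f(313,577),f(311,652),f(97,652),f(95,577)],.02,.012,zt,[.57,-.15,-.26])
# order (hx,hy),(hx,-hy),(-hx,-hy),(-hx,hy)
print('cell',cell,e,inb(t,cell[:2]))
E
```

```text
[ 0.5699 -0.1532 -0.2494] [ 2.3  2.  -4.7  1.3  1.9 -0.9 -1.4 -0.1 -0.4 -0. ]
tcp [ 1.   -0.08]
cell [ 0.5728 -0.1496 -0.2555] 8.26 [1.95 4.22]
```

```bash
python3 - <<'E'
from bf import *
c=load('wrist12'); f=lambda x,y:(190+x/2.8,20+y/2.8)
o=robot.get_obs(); zt=o['position'][2]+.0376
for t in ([.5699,-.1532,-.2494],[.5699,-.1526,-.2556]):
  t=np.array(t); print([inb(t,onz(c,*f(u,577),zt)) for u in (95,204,313)], 'bar end',inb(t,onz(c,*f(192,310),.1)),inb(t,onz(c,*f(116,230),.1)),inb(t,onz(c,*f(269,230),.1)))
crop('side12',200,100,400,250,4)
E
```

```text
[array([-17.82,  12.25]), array([ 1.93, 12.12]), array([21.7 , 11.98])] bar end [-0.57 49.31] [-21.11  71.02] [20.6  70.81]
[array([-17.74,  11.56]), array([ 2.  , 11.55]), array([21.77, 11.53])] bar end [-0.72 48.73] [-21.4  70.3] [20.31 70.36]
```

View pics/side12_c200_100.png

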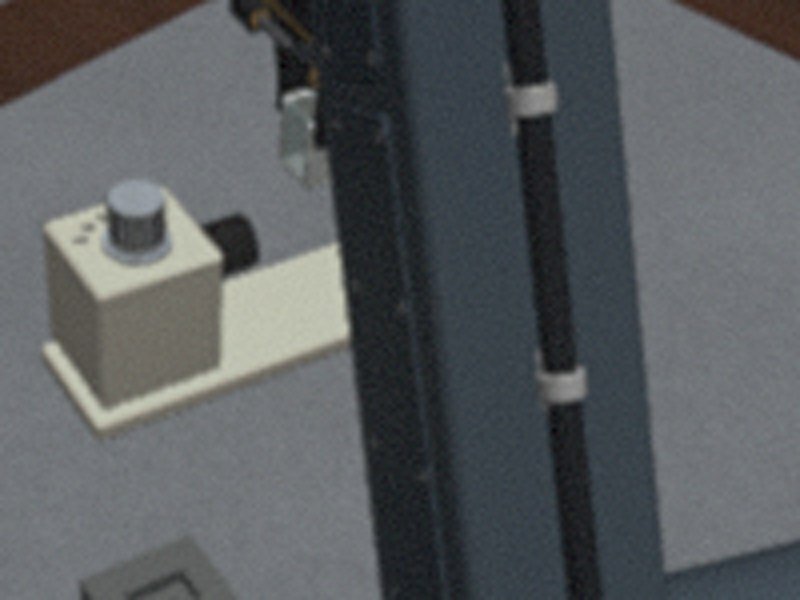

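```bash
python3 -m creep '[[[-2,15,0],0,0.3],[[0,20,0],0,0.3],[[0,20,0],0,0.3],[[0,12,0],0,0.3],[[0,4,0],0,0.3],[[0,0,0],0,0.3],[[0,0,0],0,0.3],[[0,0,0],0,0.3]]' 15; python3 - <<'E'
from h import *
o=robot.get_obs(); print(o['position'],o['ft_force'],R.from_quat(o['tool_rot']).as_matrix().round(3))
for n in ('wrist','side','scene'): snap(n,n+'13')
crop('scene13',210,190,300,290,6)
crop('wrist13',180,100,350,290,3)
crop('side13',200,100,350,220,5)
E
```

```text
time: 16.7
position: [0.5687, -0.1529, 0.0904]
tool_rot: [0.702, -0.089, 0.091, -0.701]
ft_force: [-0.8, 0.7, -1.0]
grip_width: 0.0398
[ 0.56869819 -0.15293324  0.09042665] [-0.78143591  0.65775105 -1.02688999] [[ 0.968  0.002  0.252]
 [-0.252 -0.001  0.968]
 [ 0.002 -1.    -0.   ]]
```

View pics/wrist13_c180_100.png

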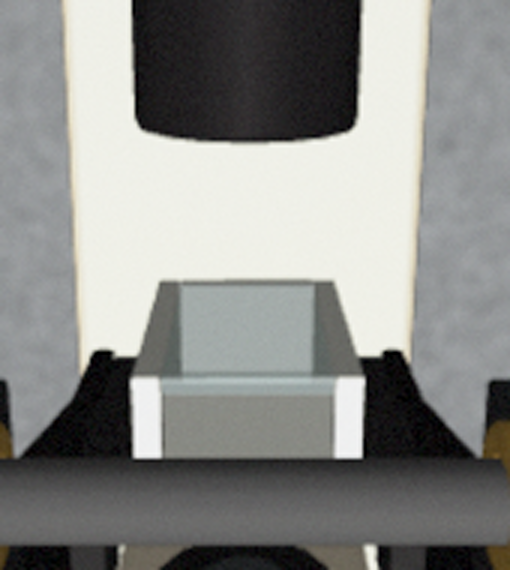

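View pics/scene13_c210_190.png

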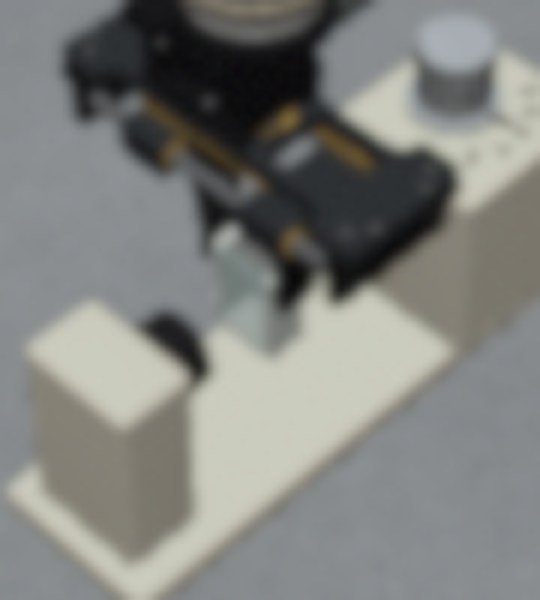

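View pics/side13_c200_100.png

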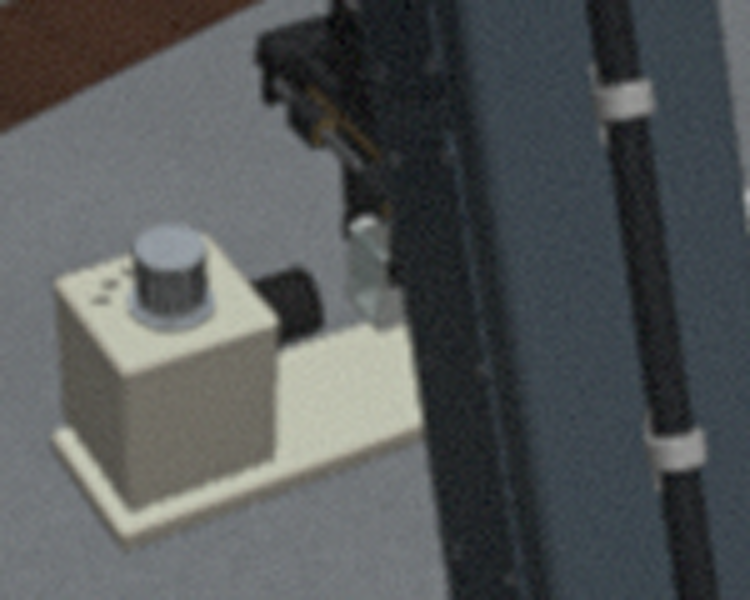

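```bash
python3 - <<'E'
from bf import *
c=load('wrist13'); f=lambda x,y:(180+x/3,100+y/3)
t=np.array([.5697,-.1525,-.2556]); o=robot.get_obs()
zt=.128
a,m,b=[onz(c,*f(u,377),zt) for u in (131,247.5,364)]
print(inb(t,a),inb(t,m),inb(t,b))
print('barrel end bottom at row140, z .1:',inb(t,onz(c,*f(246.5,143),.1)),'top side z.121',inb(t,onz(c,*f(246.5,120),.121)))
print('barrel sides',[inb(t,onz(c,*f(u,v),.1)) for u,v in((133,5),(360,5),(136,115),(358,115))])
print('base',[inb(t,onz(c,*f(u,v),.018)) for u,v in((67,50),(426,50),(79,300),(416,300))])
s=load('scene13');g=lambda x,y:(210+x/6,190+y/6)
print('tcp',inb(t,o['position']))
# predicted cell corners in scene for nominal pose
for x in(-.02,.02):
  for y in(-.012,.012):
    for z in(.072,.128): 
      u,v=proj(s,P(t,x,y,z)); print(x,y,z,round((u-210)*6),round((v-190)*6))
E
```

```text
[-20.18  11.87] [-0.5  11.87] [19.2  11.88]
barrel end bottom at row140, z .1: [-0.63 47.11] top side z.121 [-0.72 54.3 ]
barrel sides [array([-21.09,  72.05]), array([19.76, 72.12]), array([-21.17,  52.32]), array([20.1 , 52.37])]
base [array([-48.54,  58.85]), array([47.89, 58.99]), array([-48.73, -11.98]), array([ 48.91, -11.93])]
tcp [-1.25 -0.59]
-0.02 -0.012 0.072 212 316
-0.02 -0.012 0.128 209 239
-0.02 0.012 0.072 246 290
-0.02 0.012 0.128 245 214
0.02 -0.012 0.072 269 359
0.02 -0.012 0.128 268 283
0.02 0.012 0.072 303 333
0.02 0.012 0.128 303 256
```

```bash
python3 -m creep '[[[0,0,0],0,0.3],[[0,0,0],0,0.3],[[0,0,0],0,0.3]]' 15; python3 - <<'E'
from rig import robot
print(robot.get_obs()['joint_velocities'].round(4)); print(robot.hand_in())
E
```

```text
time: 17.15
position: [0.5679, -0.1526, 0.0895]
tool_rot: [-0.701, 0.09, -0.09, 0.701]
ft_force: [-0.2, 0.1, -0.8]
grip_width: 0.0398
[-0.0004  0.002  -0.0007 -0.0001  0.0002  0.001 ]
the job is handed in; nothing more can be done
None
```

I turned the collar from 2 to 4 and let go. I then took the taller clear cell from the farthest rack and handed the job in at about 17 s, with the cell still held in the light path.

- **Collar:** two wrist pictures after release show the pointer in line with the 4. I did not read the pointer again after the cell was lowered into the light path.
- **Grip:** I closed along the frosted ends at 15 N, and the opening has held steady at 39.8 mm. In the pictures the fingers touch only the end faces.
- **Position:** in the last wrist picture the cell is within about 1 mm of the barrel axis sideways. It is close to midway between the barrels along the beam. The windows are square to the barrels to within about 0.01 rad. In the scene picture its corners fall close to where they should for a height of 100 mm.
- **Contact:** the wrist force stayed near zero throughout, so I saw no sign of a knock on the bench.
- **Disagreements:** the measured tool position reads about 1–2 mm (mostly sideways) and 1 mm (height) off the target. I trusted the wrist picture of cell against barrel instead. The camera fits of the bench also differed from each other by 2–5 mm and about 0.015 rad. In the side view the arm hid part of the cell.

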